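# Sort the piled reagent tubs onto their spill trays

## Task

Five reagent tubs have been left in two piles on the store-room bench. Take the piles apart and stand the blue, green, red and white tubs upright, each flat on the floor of the spill tray of its own colour, and leave the small yellow tub standing, at the end, centred on the blue tub's lid. Set the tubs down rather than dropping them, let none tip over, and leave the amber bottle standing where it is.

Things in the scene. Friction and masses are not known exactly. Their poses are not given: they have to be found in the camera images.
- blue_tub (a point): Centre, half-way up, of the loose blue tub: round body 100 mm across, 50 mm high, pale paper band; on it a flat blue lid 62 mm across, 24 mm high; 74 mm in all. This point is 37 mm above its underside; the lid spans 13 to 37 mm above this point. Grip the lid from above (20 N is fine). z up its axis. About 350 g. Starts on the bench, under the white tub or under red with yellow on top.
- green_tub (a point): Centre, half-way up, of the loose green tub: round body 100 mm across, 50 mm high, pale paper band; on it a flat green lid 62 mm across, 24 mm high; 74 mm in all. This point is 37 mm above its underside; the lid spans 13 to 37 mm above this point. Grip the lid from above (20 N is fine). z up its axis. About 350 g. Starts on the bench, under the white tub or under red with yellow on top.
- red_tub (a point): Centre, half-way up, of the loose red tub: round body 80 mm across, 44 mm high, pale paper band; on it a flat red lid 56 mm across, 24 mm high; 68 mm in all. This point is 34 mm above its underside; the lid spans 10 to 34 mm above this point. Grip the lid from above (20 N is fine). z up its axis. About 250 g. Starts on the blue or green tub's lid, yellow tub on top.
- white_tub (a point): Centre, half-way up, of the loose white tub: round body 80 mm across, 44 mm high, grey band; on it a flat white lid 56 mm across, 24 mm high; 68 mm in all. This point is 34 mm above its underside; the lid spans 10 to 34 mm above this point. Grip the lid from above (20 N is fine). z up its axis. About 250 g. Starts on the blue or green tub, whichever is not under red.
- yellow_tub (a point): Centre, half-way up, of the loose yellow tub: round body 60 mm across, 40 mm high, pale paper band; on it a flat yellow lid 50 mm across, 24 mm high; 64 mm in all. This point is 32 mm above its underside; the lid spans 8 to 32 mm above this point. Grip the lid from above (20 N is fine). z up its axis. About 150 g. Starts on the red tub's lid.
- blue_tray (a point): Centre of the inner floor of the fixed blue square spill tray: 134 mm outside, 126 mm inside, walls 4 mm thick; this floor lies 4 mm above the bench and the rim 12 mm above the bench. x and y run along its sides; z is up. It fits the blue tub with 13 mm to spare on each side.
- green_tray (a point): Centre of the inner floor of the fixed green square spill tray: 134 mm outside, 126 mm inside, walls 4 mm thick; this floor lies 4 mm above the bench and the rim 12 mm above the bench. x and y run along its sides; z is up. It fits the green tub with 13 mm to spare on each side.
- red_tray (a point): Centre of the inner floor of the fixed red square spill tray: 114 mm outside, 106 mm inside, walls 4 mm thick; this floor lies 4 mm above the bench and the rim 12 mm above the bench. x and y run along its sides; z is up. It fits the red tub with 13 mm to spare on each side.
- white_tray (a point): Centre of the inner floor of the fixed white square spill tray: 114 mm outside, 106 mm inside, walls 4 mm thick; this floor lies 4 mm above the bench and the rim 12 mm above the bench. x and y run along its sides; z is up. It fits the white tub with 13 mm to spare on each side.
- amber_bottle (a point): Centre (half-way up) of a bystander, an amber glass bottle with a blue cap, 48 mm in diameter, 110 mm high, standing loose on the bench among the trays and tubs: leave it standing where it is.
Mind the look-alikes: they are no part of the job. Several things look just like the part that bears blue_tub: the one meant starts farthest from the robot's base.

How it is judged:
At the end, for the whole second after the job is handed in: Blue, green, red and white tubs upright (0.04 rad), flat on the floor of their own colour's tray (height within 3 mm, within 20 mm of its centre); yellow upright on the blue lid, centres within 15 mm; all at rest; amber bottle within 30 mm of its start (horizontal distance between blue_tub and blue_tray below 0.02 m and z of blue_tub in the frame of blue_tray between 0.034 and 0.04 m and angle between each of blue_tub, green_tub, red_tub, white_tub, yellow_tub's own z axis and vertical below 0.04 rad and linear speed of each of tub_blue, tub_green, tub_red, tub_white, tub_yellow below 0.02 m/s and horizontal distance between green_tub and green_tray below 0.02 m and z of green_tub in the frame of green_tray between 0.034 and 0.04 m and horizontal distance between red_tub and red_tray below 0.02 m and z of red_tub in the frame of red_tray between 0.031 and 0.037 m and horizontal distance between white_tub and white_tray below 0.02 m and z of white_tub in the frame of white_tray between 0.031 and 0.037 m and horizontal distance between yellow_tub and blue_tub below 0.015 m and z of yellow_tub in the frame of blue_tub between 0.066 and 0.072 m and distance of amber_bottle from where it was at the start of the episode below 0.03 m); the robot touches nothing.
It fails at once if a tub tips over (more than 0.5 rad) (angle between any of blue_tub, green_tub, red_tub, white_tub, yellow_tub's own z axis and vertical above 0.5 rad).
It fails at once if a tub is dropped: let go and falling faster than 0.7 m/s (a fall of more than about 25 mm) ((linear speed of tub_blue above 0.7 m/s and contact force between the fingers and tub_blue below 0.1 N) or (linear speed of tub_green above 0.7 m/s and contact force between the fingers and tub_green below 0.1 N) or (linear speed of tub_red above 0.7 m/s and contact force between the fingers and tub_red below 0.1 N) or (linear speed of tub_white above 0.7 m/s and contact force between the fingers and tub_white below 0.1 N) or (linear speed of tub_yellow above 0.7 m/s and contact force between the fingers and tub_yellow below 0.1 N)).
It fails at once if the amber bottle is knocked over or pushed more than 30 mm away (angle between amber_bottle's own z axis and vertical above 0.5 rad or distance of amber_bottle from where it was at the start of the episode above 0.03 m).
It also fails if it takes over 144 s, if anything falls off the work surface, if the arm or the gripper's body presses on something with over 40 N, if the wrist force passes 120 N, or if a joint passes its speed limit or range.

## Robot

A 6-joint arm with a two-finger parallel gripper is mounted at the origin on the work surface. World frame = base frame: x ahead of the robot, y to its left, z up, the work surface at z = 0. Lengths are in m, angles in rad, forces in N, time in s.
With the tool pointing down it reaches from about 0.35 to 0.975 m from the base axis. Payload 7.1 kg.
Tool frame: the origin (TCP) lies midway between the tips of the shut fingers; the grasp point (between the pads) lies 19 mm behind it; z points along the fingers, y is the line along which they close (so a half turn about z gives the same grasp; the last joint's range is limited). The gripper opens to 88 mm and grips with 3 to 60 N. Pads are 20 mm wide; open, the fingers measure 115 mm over their backs; the gripper's body (75 mm by 178 mm) begins 61 mm behind the grasp point.
Start: joints at [1.107, 0.423, 1.63, -0, 1.089, -0.019], TCP at [0.269, 0.564, 0.223] pointing down, gripper open.
Joint ranges: [-3, 3], [-0.9, 2.11], [0.09, 2.58], [-1.31, 4.45], [0.11, 2.69], [-2.54, 2.54]. Speed limits (rad/s): [2.39, 2.39, 3.01, 3.14, 3.14, 3.14].

## Interface

Orientations are given as a unit quaternion [w, x, y, z].
In Python, from station import move_pose, movel, movej, command_gripper, wait, inverse_kinematics, read_camera, camera_info, MotionError, job_done, get_time, get_joint_pos, get_qvel, get_effort, get_tcp_pos, get_ee_rot, get_ft_force, get_ft_torque, get_grip_width, get_finger_force gives the robot as it stands. Calls block until the motion is done:
- move_pose(position, orientation): joint-space move of the TCP to a pose.
- movel(position, frame=None, v=0.15, until_force=None): straight line of the TCP; frame=None keeps the orientation; v is the mean speed in m/s. With until_force (N) it stops when the force on the tool has changed by that much, and returns True; else False.
- movej(angles): joint-space move.
- command_gripper(opening): opening from 0.0 (shut) to 1.0 (fully open); the grip force is fixed at half the most; returns when the fingers have stopped.
- wait(seconds).
- inverse_kinematics(position, orientation): joint angles nearest the present ones, or None.
- read_camera(name): name is "scene" or "top"; returns the picture (384x512x3 uint8, red, green, blue); there is no depth.
- camera_info(name): a dict with "intrinsics" (3x3 intrinsics, pixels), "T" (4x4, takes a point from camera to world coordinates). Camera axes: x right, y up, looking along -z (the intrinsics and any distortion apply to the point x, -y, -z); pixel columns grow to the right and rows downward; lengths in m; the calibration is good to about 2 mm. A picture is of the moment at which its call begins. camera_info takes no time and is no camera call.
A pose or a line that the arm cannot do raises MotionError and nothing moves.
- job_done(): hands the job in; it is judged then, once.
Readings, each from a call of its own:
- get_time(): time.
- get_joint_pos(): joint angles.
- get_qvel(): joint speeds.
- get_effort(): joint torques, N m.
- get_tcp_pos(): TCP position.
- get_ee_rot(): TCP orientation.
- get_ft_force(): force on the tool from outside, world axes, zero at the start.
- get_ft_torque(): the same for the moment, N m.
- get_grip_width(): opening from 0.0 (shut) to 1.0 (fully open).
- get_finger_force(): force on a finger pad.
Only numpy, scipy, OpenCV 4.12 (cv2) and the standard library are available. Lean on these libraries where they do the work, as an engineer would, in place of code of your own. Each camera call takes 0.05 s, during which the arm holds its last target. There are 200 camera calls.

## Working session

There is one attempt and no reset: what is moved stays moved. The work goes in short steps, each a Python script; the robot and the scene stay as the last script left them, time stands still between calls to the robot, and variables do not carry over. Pictures are saved under pics/ and viewed, at most 14 in all, crops included, and the job is handed in when it is done.

```bash
mkdir -p pics; python3 - <<'E'
from station import *
import cv2
for n in("top","scene"):
    im=read_camera(n); cv2.imwrite(f"pics/{n}0.png",cv2.resize(im[:,:,::-1],(800,600),interpolation=cv2.INTER_CUBIC)); cv2.imwrite(f"raw_{n}0.png",im[:,:,::-1])
    i=camera_info(n); print(n,{k:(v.tolist() if hasattr(v,'tolist') else v) for k,v in i.items()})
print(get_ee_rot(),get_time(),get_grip_width())
E
```

```text
top {'intrinsics': [[435.2743589409715, 0.0, 262.3105064614458], [0.0, 435.2743589409715, 192.52234791351552], [0.0, 0.0, 1.0]], 'T': [[0.025931420466743887, 0.984166415107832, -0.1753397524989003, 0.22024408327567183], [-0.9994182108204483, 0.029410245154743313, 0.01727070816128421, 0.014711778104643733], [0.0221540360438293, 0.17478988773306245, 0.9843564871697814, 1.288946192049024], [0.0, 0.0, 0.0, 1.0]]}
scene {'intrinsics': [[397.58642353560015, 0.0, 248.17819902475878], [0.0, 397.58642353560015, 194.58211985272052], [0.0, 0.0, 1.0]], 'T': [[-0.5280028072964027, -0.6774339813946919, 0.5121486467216856, 1.12646743830835], [0.8492190204226611, -0.41667557008386913, 0.32435863584566177, 0.4525605296729505], [-0.006331732740237265, 0.6061886423771223, 0.7952956928171354, 1.1832091296533034], [0.0, 0.0, 0.0, 1.0]]}
[-1.49192752e-04  2.20572674e-01  9.75370314e-01 -6.50480758e-04] 0.1 0.9973718833584013
```

View pics/top0.png

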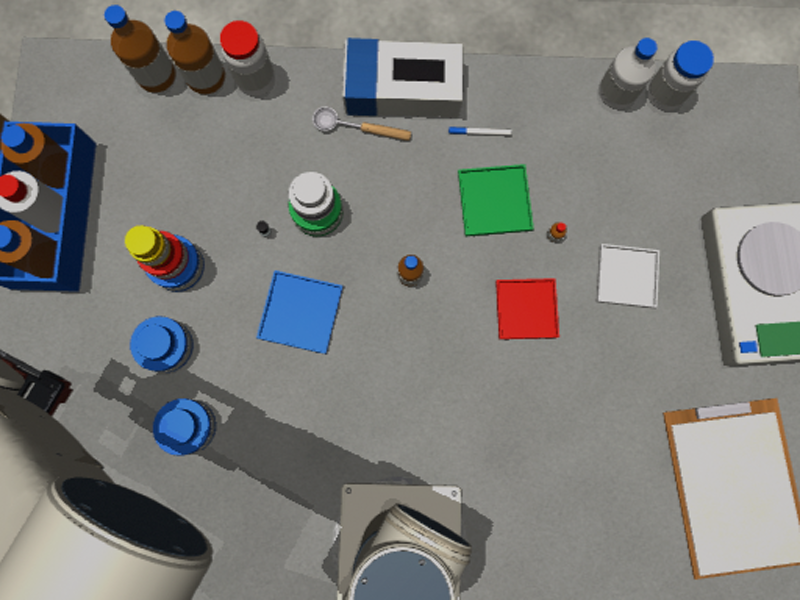

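View pics/scene0.png

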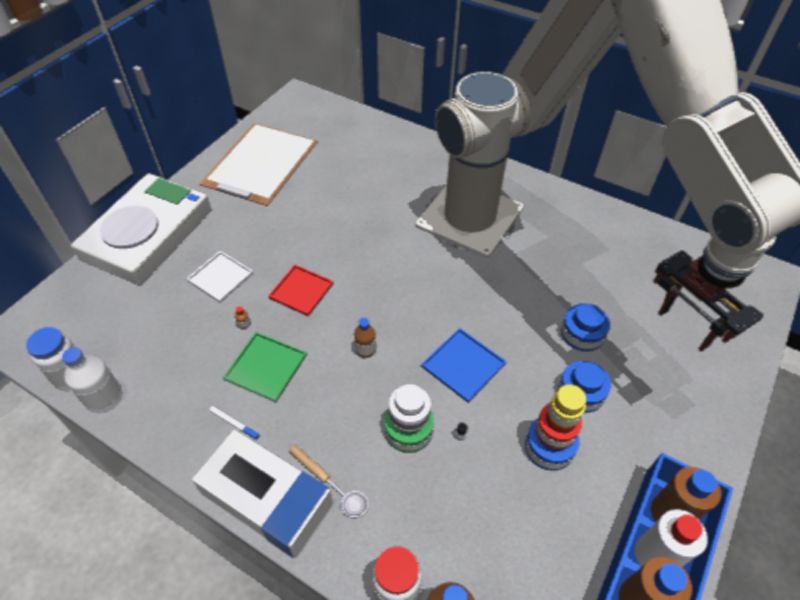

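Top view (800×600): piles are yellow/red/blue at (145,240) and white/green at (312,190). The trays are blue (300,312), green (496,200), red (527,309) and white (628,275), and the amber bottle is at (410,269).

Blue candidates are (174,265) under red, (160,343) and (183,427). The one under red/yellow is farthest from the base at about (400,560), so it fits. I'll confirm it in a crop.

```bash
python3 - <<'E'
import cv2,numpy as np
a=cv2.imread("raw_top0.png")[100:295,70:240]; b=cv2.imread("raw_scene0.png")[180:310,230:400]
a=cv2.resize(a,None,fx=3,fy=3,interpolation=cv2.INTER_NEAREST)[:585,:400]; b=cv2.resize(b,(390,300),interpolation=cv2.INTER_NEAREST)
c=np.zeros((600,800,3),np.uint8); c[:585,:400]=a; c[:300,405:795]=b
cv2.imwrite("pics/crop1.png",c)
t=cv2.imread("raw_top0.png")
h=cv2.cvtColor(t,cv2.COLOR_BGR2HSV)
for u,v in[(93,156),(93,150),(100,163),(199,120),(199,130),(110,168),(192,200),(317,128),(337,198),(402,176),(103,219),(117,272),(262,167)]: print((u,v),h[v,u])
E
```

```text
(93, 156) [ 30 208 201]
(93, 150) [ 30 214 200]
(100, 163) [ 24 233 130]
(199, 120) [ 15   3 200]
(199, 130) [23 12 82]
(110, 168) [  1 229 129]
(192, 200) [107 180 201]
(317, 128) [ 69 195 154]
(337, 198) [  1 217 203]
(402, 176) [ 10   4 201]
(103, 219) [107 183 199]
(117, 272) [106 177 199]
(262, 167) [107 193 201]
```

View pics/crop1.png

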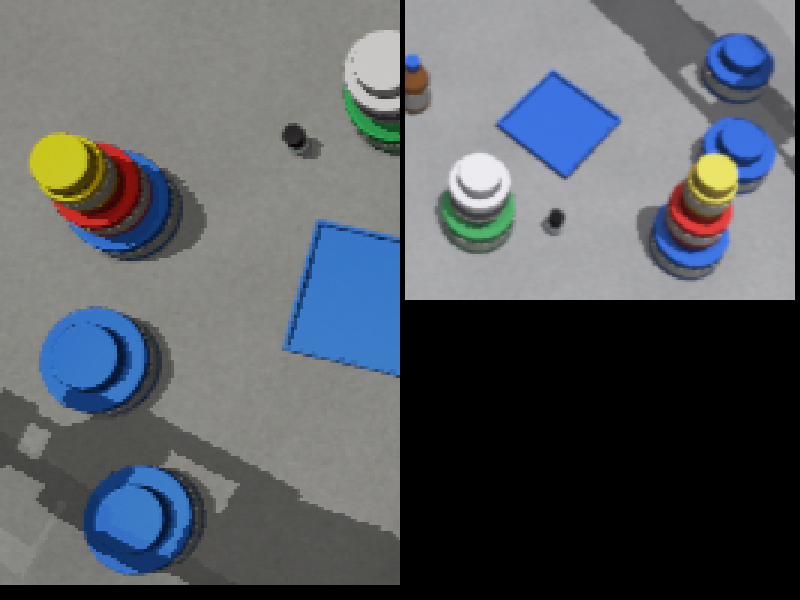

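The crop confirms it: the blue tub under red/yellow (crop (125,200), raw (112,167)) is farther out than the two bare look-alikes at raw (103,219) and (117,272). Next I'll measure.

```bash
cat > h.py <<'E'
import numpy as np, cv2
from scipy.optimize import least_squares
from station import *
HUE=dict(yellow=(24,36),blue=(100,116),green=(55,85),red=None,white=None)
def ray(cam,uv,z):
    i=camera_info(cam);K,T=i["intrinsics"],np.array(i["T"]);uv=np.asarray(uv,float).reshape(-1,2)
    d=np.c_[(uv[:,0]-K[0][2])/K[0][0],-(uv[:,1]-K[1][2])/K[1][1],-np.ones(len(uv))]@T[:3,:3].T
    return (T[:3,3]+d*((z-T[2,3])/d[:,2])[:,None])[:,:2]
def pix(cam,p):
    i=camera_info(cam);K,T=i["intrinsics"],np.array(i["T"]);c=T[:3,:3].T@(np.asarray(p)-T[:3,3])
    return np.array([K[0][0]*c[0]/-c[2]+K[0][2],K[1][1]*-c[1]/-c[2]+K[1][2]])
def mask(im,col,vmin):
    h=cv2.cvtColor(im,cv2.COLOR_RGB2HSV);H,S,V=[h[...,k].astype(int) for k in range(3)]
    if col=="white": m=(S<40)&(V>max(vmin,175))
    elif col=="red": m=((H<8)|(H>172))&(S>130)&(V>vmin)
    else: m=(H>=HUE[col][0])&(H<=HUE[col][1])&(S>110)&(V>vmin)
    return m.astype(np.uint8)
def comp(m,uv):
    n,l,s,c=cv2.connectedComponentsWithStats(m,connectivity=4)
    return [(l==k).astype(np.uint8) for k in range(1,n) if s[k,4]>25 and np.hypot(*(c[k]-uv))<14]
def lid(im,cam,col,guess,z,r,vmin=170):
    """centre of the lid top (radius r, height z) near guess: fixed-radius circle through the bright-lid edge points"""
    m=mask(im,col,vmin);uv=pix(cam,[*guess,z]);best=None
    pts=np.vstack([p.reshape(-1,2) for p in cv2.findContours(m,cv2.RETR_LIST,cv2.CHAIN_APPROX_NONE)[0]])
    w=ray(cam,pts,z);w=w[np.hypot(*(w-guess).T)<r+.025]
    for dx in np.arange(-.02,.021,.01):
        for dy in np.arange(-.02,.021,.01):
            s=least_squares(lambda c:np.hypot(*(w-c).T)-(r-.0007),np.array(guess)+[dx,dy],loss="cauchy",f_scale=.0015)
            q=(np.abs(np.hypot(*(w-s.x).T)-r+.0007)<.002).sum()
            if best is None or q>best[1]: best=(s.x,q)
    return best[0],best[1],len(w)
def tray(im,cam,col,uv):
    m=mask(im,col,90 if col!="white" else 150);n,l,s,c=cv2.connectedComponentsWithStats(m)
    k=l[int(uv[1]),int(uv[0])];w=ray(cam,np.argwhere(l==k)[:,::-1],.010)
    (c,sz,a)=cv2.minAreaRect((w*1000).astype(np.float32));return np.array(c)/1000,sz,a
E
python3 - <<'E'
from h import *
T={n:cv2.imread(f"raw_{n}0.png")[:,:,::-1].copy() for n in("top","scene")}
for col,r,z,pu in(("yellow",.025,.206,dict(top=(92,153),scene=(364,250))),("white",.028,.142,dict(top=(200,120),scene=(262,255)))):
    g=[ray(n,pu[n],z)[0] for n in T]; print(col,*[x.round(3) for x in g])
    for n,gg in zip(T,g): print("  ",n,lid(T[n],n,col,gg,z,r))
for col,uv in dict(blue=(192,200),green=(317,128),red=(337,198),white=(402,176)).items(): print(col,tray(T["top"],"top",col,uv))
for uv in((262,167),):print("bottle cap",ray("top",uv,.11))
print("bluebase",ray("top",(112,167),.05))
for uv in((103,219),(117,272)): print("decoy lid",ray("top",uv,.074))
E
```

```text
yellow [0.502 0.432] [0.493 0.432]
   top (array([0.50168195, 0.43868455]), np.int64(39), 86)
   scene (array([0.50307439, 0.44093541]), np.int64(31), 75)
white [0.622 0.171] [0.625 0.181]
   top (array([0.62307909, 0.17918008]), np.int64(47), 153)
   scene (array([0.62119479, 0.17828166]), np.int64(31), 118)
blue (array([0.42215753, 0.20158713]), (135.18540954589844, 135.18447875976562), 78.71306610107422)
green (array([ 0.65718713, -0.16980023]), (134.08639526367188, 134.7551727294922), 6.838393211364746)
red (array([ 0.44125278, -0.23185477]), (115.61103820800781, 115.48359680175781), 3.352407217025757)
white (array([ 0.51259918, -0.42988013]), (113.04959869384766, 112.92789459228516), 85.38668823242188)
bottle cap [[ 0.50226931 -0.00324042]]
bluebase [[0.50304042 0.43062639]]
decoy lid [[0.34860917 0.43466636]]
decoy lid [[0.20479347 0.38382593]]
```

```bash
cat >> h.py <<'E'
def q(phi): a=phi/2+np.pi/4; return [0,np.cos(a),np.sin(a),0]   # tool down, closing along world angle phi
def at(x,y,z,phi=None): move_pose([x,y,z],q(np.arctan2(y,x) if phi is None else phi))
def pick(x,y,ztop,carry,phi=None):
    """grip the lid whose top is at ztop, then lift the TCP to height carry"""
    command_gripper(1.0); at(x,y,max(carry,ztop+.05),phi)
    if movel([x,y,ztop-.021],v=.12,until_force=8): print("touched early at",get_tcp_pos())
    command_gripper(0.0); print("width mm",get_grip_width()*88,"force",get_finger_force())
    movel([x,y,carry],v=.12)
def place(x,y,zs,h,carry,phi=None,up=.10):
    """stand the held tub (height h) on a surface at height zs"""
    z=zs+h-.021; at(x,y,carry,phi); movel([x,y,z+.010],v=.15)
    hit=movel([x,y,z-.003],v=.025,until_force=4); print("hit",hit,"dz mm",(get_tcp_pos()[2]-z)*1e3,"t",get_time())
    command_gripper(1.0); movel([x,y,z+up],v=.2)
def shot(name):
    T={n:read_camera(n) for n in("top","scene")}
    for n in T: cv2.imwrite(f"raw_{n}_{name}.png",T[n][:,:,::-1])
    return T
E
python3 - <<'E'
from h import *
movel([.269,.564,.30],v=.2)
pick(.622,.179,.142,.26)
print(get_time()); place(.5126,-.4299,.004,.068,.26)
T=shot("w1")
for n in T: print(lid(T[n],n,"green",(.622,.179),.074,.031,vmin=130))
for n in T: print("white",lid(T[n],n,"white",(.5126,-.43),.072,.028))
E
```

```text
width mm 55.41703696130077 force 30.000095665454865
5.975
hit True dz mm -0.44954879151393873 t 10.1083
(array([0.61249375, 0.1694643 ]), np.int64(31), 157)
(array([0.61997515, 0.17844257]), np.int64(30), 111)
white (array([ 0.51742778, -0.40991217]), np.int64(17), 62)
white (array([ 0.52595151, -0.41262182]), np.int64(23), 70)
```

```bash
python3 - <<'E'
from h import *
at(.45,-.1,.3); T=shot("w2")
for n in T:
    for v in (130,150,170): print(n,v,lid(T[n],n,"green",(.622,.179),.074,.031,vmin=v))
    print("white",lid(T[n],n,"white",(.5126,-.43),.072,.028))
c=np.vstack([cv2.resize(np.hstack([T["top"][95:165,170:240],T["top"][140:210,365:435]]),(800,400),interpolation=cv2.INTER_NEAREST)])
cv2.imwrite("pics/w2.png",c[:,:,::-1])
E
```

```text
top 130 (array([0.61248177, 0.16944633]), np.int64(31), 156)
top 150 (array([0.59027915, 0.18188899]), np.int64(25), 134)Traceback (most recent call last):
  File "<stdin>", line 4, in <module>
  File "h.py", line 24, in lid
    pts=np.vstack([p.reshape(-1,2) for p in cv2.findContours(m,cv2.RETR_LIST,cv2.CHAIN_APPROX_NONE)[0]])
    return _nx.concatenate(arrs, 0, dtype=dtype, casting=casting)
           ~~~~~~~~~~~~~~~^^^^^^^^^^^^^^^^^^^^^^^^^^^^^^^^^^^^^^^
ValueError: need at least one array to concatenate
```

```bash
python3 - <<'E'
from h import *
T={n:cv2.imread(f"raw_{n}_w2.png")[:,:,::-1].copy() for n in("top","scene")}
for n in T:
    print(n,"green body",lid(T[n],n,"green",(.62,.178),.050,.050,vmin=60))
    print("white body",lid(T[n],n,"white",(.5126,-.43),.048,.040,vmin=150))
c=cv2.resize(np.hstack([T["top"][95:165,170:240],T["top"][140:210,365:435]]),(800,400),interpolation=cv2.INTER_NEAREST)
cv2.imwrite("pics/w2.png",c[:,:,::-1])
E
```

```text
top green body (array([0.6220003 , 0.17917972]), np.int64(83), 147)
white body (array([ 0.51520422, -0.43196915]), np.int64(55), 305)
scene green body (array([0.62435405, 0.1804699 ]), np.int64(58), 84)
white body (array([ 0.51089227, -0.43154223]), np.int64(22), 127)
```

View pics/w2.png

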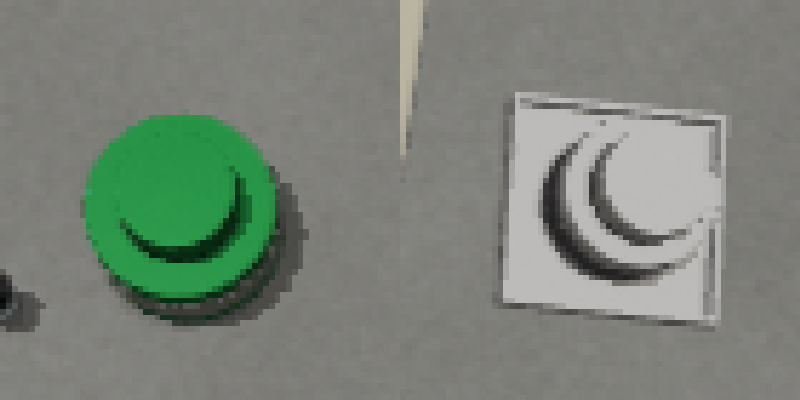

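The crop shows the white tub standing centred in its tray (about (620,190)). The green tub is bare at (180,205), and its body fit agrees in both views at (0.623,0.180). Next: green, then park yellow.

```bash
python3 - <<'E'
from h import *
pick(.6227,.1797,.074,.23); place(.6572,-.1698,.004,.074,.25)
pick(.502,.4395,.206,.32,phi=0); place(.60,.20,0,.064,.32,up=.2)
at(.45,.0,.33); T=shot("y1")
for n in T:
    print(n,"red body",lid(T[n],n,"red",(.502,.438),.118,.040,vmin=60),"red lid",lid(T[n],n,"red",(.502,.438),.142,.028,vmin=170))
    print("green",lid(T[n],n,"green",(.657,-.17),.054,.050,vmin=60),"yellow",lid(T[n],n,"yellow",(.60,.20),.064,.025),lid(T[n],n,"yellow",(.60,.20),.040,.030,vmin=60))
cv2.imwrite("pics/y1.png",cv2.resize(T["top"],(800,600))[:,:,::-1])
E
```

```text
width mm 61.40291203887929 force 30.00036120414734
hit True dz mm -0.32550937059776935 t 21.4333
width mm 49.780910128539816 force 29.999508261680603
hit True dz mm -0.5481915425969847 t 31.8583
top red body (array([0.50198928, 0.43836611]), np.int64(76), 136) red lid (array([0.5032489 , 0.43967002]), np.int64(38), 158)
green (array([ 0.66126723, -0.18746413]), np.int64(45), 202) yellow (array([0.59694936, 0.20023276]), np.int64(33), 79) (array([0.59989492, 0.20002666]), np.int64(36), 98)
scene red body (array([0.50475283, 0.43881726]), np.int64(56), 78) red lid (array([0.5031936 , 0.43969693]), np.int64(36), 126)
green (array([ 0.65845386, -0.16657215]), np.int64(45), 108) yellow (array([0.61141679, 0.20717409]), np.int64(33), 79) (array([0.60000648, 0.19947369]), np.int64(28), 74)
```

View pics/y1.png

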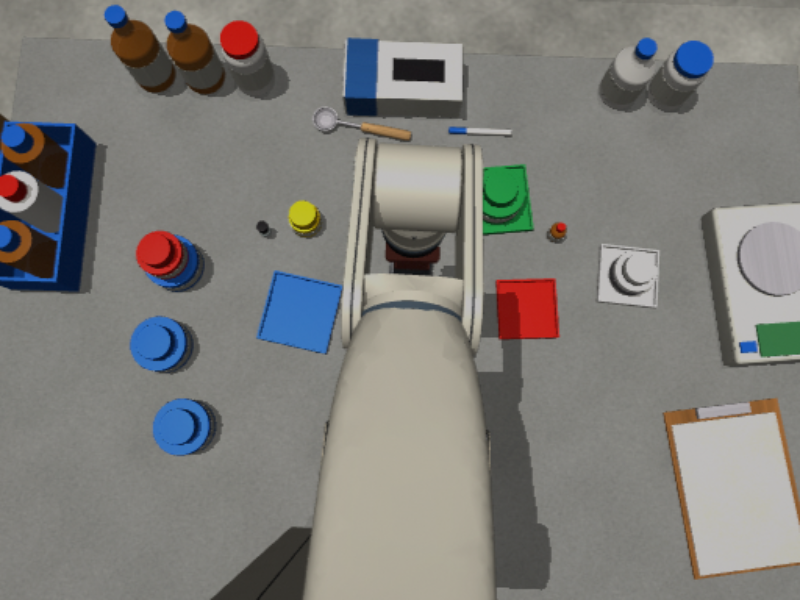

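Top view: yellow stands at (303,217), green is in its tray (503,195), white is in its tray, and red is on blue at (163,253). Next: red, then measure blue, move it, and put yellow on it.

```bash
python3 - <<'E'
from h import *
pick(.503,.439,.142,.28,phi=0); place(.4413,-.2319,.004,.068,.28)
T=shot("r1"); e=[lid(T[n],n,"blue",(.503,.436),.050,.050,vmin=60) for n in T]; print(e)
b=(e[0][0]+e[1][0])/2; assert np.hypot(*(e[0][0]-e[1][0]))<.006 and np.hypot(*(b-[.503,.437]))<.015
pick(*b,.074,.23,phi=0); place(.4222,.2016,.004,.074,.23,up=.15)
at(.45,-.1,.3); T=shot("b1")
for n in T: print(n,"blue",lid(T[n],n,"blue",(.4222,.2016),.078,.031),"red",lid(T[n],n,"red",(.4413,-.2319),.048,.040,vmin=60))
cv2.imwrite("pics/b1.png",cv2.resize(T["scene"],(800,600))[:,:,::-1])
E
```

```text
width mm 55.381443634058485 force 30.000370144844055
hit True dz mm -0.6393770861021775 t 44.7583
[(array([0.50470823, 0.44057304]), np.int64(91), 147), (array([0.50731759, 0.44143199]), np.int64(71), 91)]
width mm 61.55299254279733 force 30.000529289245605
hit True dz mm -0.35621110717890675 t 55.275
top blue (array([0.42356426, 0.20363452]), np.int64(36), 243) red (array([ 0.52744064, -0.22671979]), np.int64(4), 8)
scene blue (array([0.41996774, 0.20025022]), np.int64(26), 107) red (array([ 0.44522176, -0.22881854]), np.int64(26), 82)
```

View pics/b1.png

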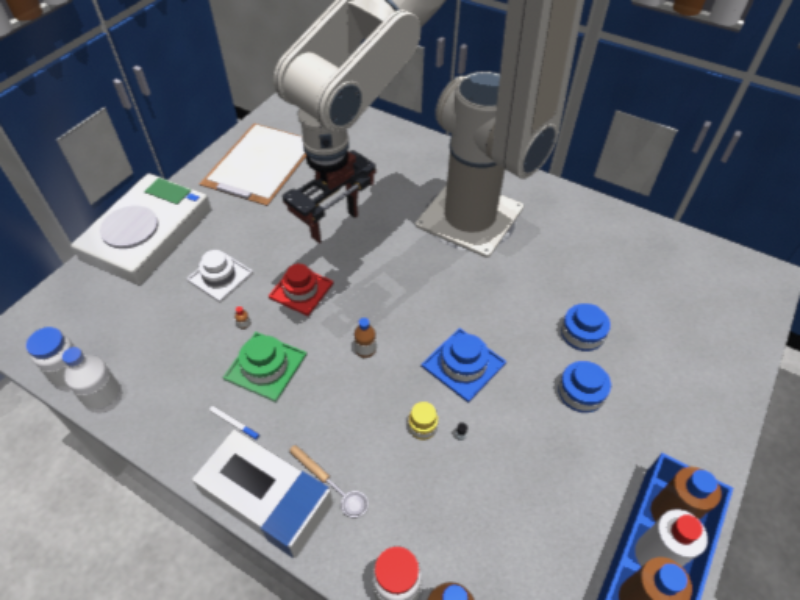

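Scene view: blue is centred in its tray (465,358), red (299,282), green (262,357) and white (215,268) are seated in theirs, yellow stands at (423,418), and the bottle is unmoved at (365,338). Last move: yellow onto blue.

```bash
python3 - <<'E'
from h import *
pick(.600,.200,.064,.25); place(.4222,.2016,.078,.064,.25,up=.15)
at(.30,.45,.33); wait(.5); T=shot("f")
for n in T: print(n,"yellow",lid(T[n],n,"yellow",(.4222,.2016),.118,.030,vmin=60),"green",lid(T[n],n,"green",(.657,-.17),.078,.031,vmin=100),"bottle",pix(n,[.5023,-.0032,.11]))
c=np.hstack([T["top"][100:230,130:300],T["top"][90:220,270:440]]);d=np.hstack([T["scene"][170:300,110:280],T["scene"][170:300,230:400]])
cv2.imwrite("pics/f.png",cv2.resize(np.vstack([c,d]),(780,596))[:,:,::-1]); print(get_time())
E
```

```text
width mm 49.533795868409655 force 30.000046491622925
hit True dz mm -0.48057472951200386 t 66.1583
top yellow (array([0.4225509 , 0.20071953]), np.int64(45), 77) green (array([ 0.66939031, -0.18835149]), np.int64(32), 198) bottle [261.98575997 166.98880881]
scene yellow (array([0.41438458, 0.1990394 ]), np.int64(27), 80) green (array([ 0.65652801, -0.1698976 ]), np.int64(24), 80) bottle [232.92409217 205.96803349]
69.5083
```

View pics/f.png

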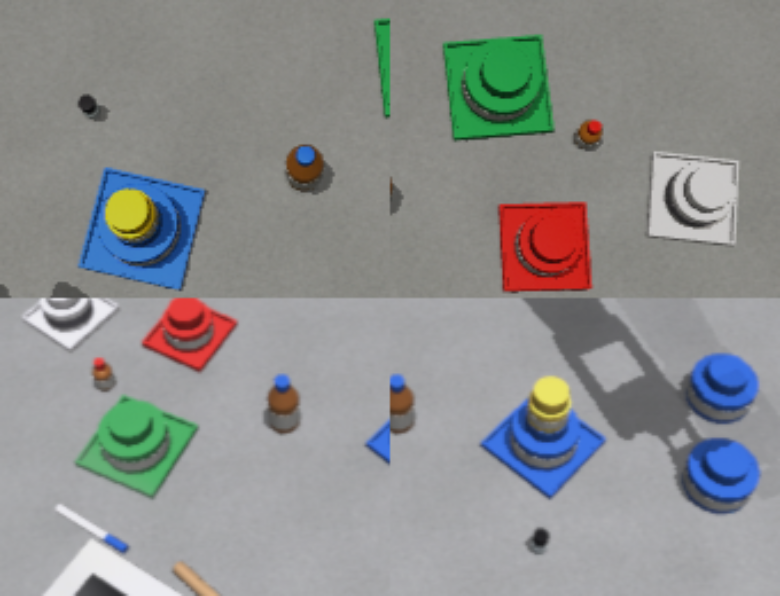

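The crops show yellow centred on blue's lid ((130,215), top view; fit within 1–2 mm from above), every tub seated in its own tray, and the bottle standing at (305,165).

```bash
python3 -c "
from station import *
print(job_done())"
```

```text
the job is handed in; nothing more can be done
None
```

I handed the job in at about 70 s of the 144 s allowed: the blue, green, red and white tubs stand in their own trays, yellow stands on the blue tub's lid, and the amber bottle was not disturbed; the hand-in call returned no verdict.

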